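# Ratchet the record gripper arm round to the spindle

### The job

Work the hand crank in full strokes, letting it come back each time, until the record gripper arm on the gear drum stands over the slender record spindle rather than over one of the bumper caps. Then let the crank return to rest and leave it. Turn the drum only with the crank: do not touch the drum or the gripper arm.

Things in the scene. Friction and masses are not known exactly. Their poses are not given: they have to be found in the camera images.
- gear_drum: dark ratchet drum, 155 mm over ten teeth, top 125 mm high, on an upright axis in a fixed iron stand. Origin on the axis at counter height, z up; its x axis runs along the steel record gripper arm, a flat bar 22 mm wide, 100 to 112 mm up, reaching 177 mm from the axis. Turns only anticlockwise seen from above, one tooth (36 degrees) per full crank stroke, and stays put; it cannot be turned back.
- crank_handle (a point): centre line, 110 mm above the counter, of the hand crank's upright round wooden grip: 24 mm in diameter, from 74 to 137 mm above the counter, at the end of a flat iron lever whose top is 56 mm up. It swings level on a circle of 160 mm radius about the drum's axis. The space round the grip is clear.
- crank (a joint): angle of the hand crank in rad: 0 at its rest stop (the start), 0.733 (42 degrees, anticlockwise seen from above) at the far stop, which a full stroke must reach. The first 6 to 11 degrees are free, then it carries the drum; at the handle this takes about 5 N. A light spring (about 2 N at the handle) brings the crank back to rest when let go or led back; the drum does not follow back.
- spindle: fixed slender steel record spindle: upright pin 10 mm in diameter, tip 80 mm up, on a round foot 56 mm across. Origin under the foot's centre. It stands 150 mm from the drum's axis, about 72, 108 or 144 degrees anticlockwise from where the gripper arm begins; two chrome bumper caps (domes 54 mm across, 34 mm high) stand in the other two places. The arm passes 20 mm above the pin.
Not all that is in view belongs to the job. What is shaped like the spindle but blue or brown is not meant.

How it is judged:
At the end, for the whole second after the job is handed in: The gripper arm points at the spindle: the spindle lies within 27 mm (about 10 degrees) of the arm's centre line, on the arm's side of the axis, and the crank handle is back within 20 mm of its rest place (x of spindle in the frame of gear_drum above 0.1 m and y of spindle in the frame of gear_drum between -0.027 and 0.027 m and distance of crank_handle from where it was at the start of the episode below 0.02 m); the robot touches nothing.
It fails at once if the robot pushes on the gear drum or the gripper arm (contact force between any of the fingers, the arm and gear_drum above 2 N).
It also fails if it takes over 64 s, if anything falls off the work surface, if the arm or the gripper's body presses on something with over 40 N, if the wrist force passes 120 N, or if a joint passes its speed limit or range.

### The arm

A 6-joint arm with a two-finger parallel gripper is mounted at the origin on the work surface. World frame = base frame: x ahead of the robot, y to its left, z up, the work surface at z = 0. Lengths are in m, angles in rad, forces in N, time in s.
With the tool pointing down it reaches from about 0.3 to 0.75 m from the base axis. Payload 8.5 kg.
Tool frame: the origin (TCP) lies on the front face of the gripper's body, between the roots of the fingers; the fingertips stand 64 mm ahead of it and the grasp point (between the pads) lies ctrl.grasp_offset ahead of it (ctrl.grasp_offset is the distance from the TCP to the grasp point, in m); x points along the fingers, y is the direction in which the jaws open and shut, and the axes are right-handed (so a half turn about x gives the same grasp; the last joint's range is limited). The gripper opens to 88 mm and grips with 3 to 60 N. Pads are 18 mm wide; open, the fingers measure 123 mm over their backs; the gripper's body (75 mm by 187 mm) begins 45 mm behind the grasp point.
Start: joints at [-1.398, 0.381, 1.297, -0, 1.464, -0.215], TCP at [0.208, -0.509, 0.303] pointing down, gripper open.
Joint ranges: [-3.11, 3.11], [-0.89, 2.33], [0.22, 2.48], [-1.42, 4.56], [0.17, 2.85], [-2.88, 2.88]. Speed limits (rad/s): [2.39, 2.39, 3.14, 3.14, 3.14, 3.14].

### API

Orientations are given as a 3x3 rotation matrix whose columns are the frame's x, y, z axes.
In Python, from bench import ctrl gives the robot as it stands. The module is installed in compiled form; this text tells all that it offers.
- The arm moves only by the tool step_arm, never from a script. Its argument "moves" is a list of rows, each a list of 7 numbers: the shift along the tool's x, y, z in mm, then the turn, a rotation vector about the tool's x, y, z in rad, then the closure, from 0 (fully open) to 1 (shut). A call has exactly 10 rows; each row is the pose to reach, as a shift and turn from the pose measured when the call began, along the tool's axes at that moment; what a row does not reach only later rows make up. A row lasts 1/10 s, in which the tool goes at most 50 mm and 8.59 degrees, less where a joint would pass 70% of its speed; a pose out of reach is approached as far as the arm can. A call with a gripper value outside its range is refused whole. The fingers move at their own pace and stop on an object; the grip force is fixed at half the most. Time passes only in rows, so rows that repeat a pose let the fingers close, or fill a call up. It gives the time, the measured TCP pose, the force and the opening at its end, in the units of the state.
- ctrl.state(): the state, without advancing time (a new reading comes with each control period).
- ctrl.camera(name): name is "side" or "top" or "wrist"; returns a dict with "pixels" (420x560x3 uint8, red, green, blue), "range_z" (420x560 float32, m along the optical axis (not along the pixel's ray), 0 where there is no reading), "camera_matrix" (3x3 intrinsics, pixels), "k1" (the pictures are not rectified: a ray, as slopes to the right and down, at radius r is drawn at 1 + k1 r^2 times it, then the intrinsics apply), "view" (4x4, takes a point from world to camera coordinates); the wrist camera has in their place "hand_eye" (4x4, takes a point from camera to tool coordinates, whose origin is the TCP and whose axes are the tool frame's). Camera axes: x right, y down, z forward; pixel columns grow to the right and rows downward; lengths in m; the calibration is good to about 2 mm. A picture is of the moment at which its call begins: read the wrist's pose just before it.
- ctrl.hand_in(): hands the job in, once; it reports no verdict.
The state is a dict: "t": time; "q": joint angles; "joint_velocities": joint speeds; "effort": joint torques, N m; "tool_pos": TCP position; "eef_rot": TCP orientation; "force": force on the tool from outside, world axes, zero at the start; "moment": the same for the moment, N m; "gripper_width": finger opening in m.
Only numpy, scipy, OpenCV 4.12 (cv2) and the standard library are available. Lean on these libraries where they do the work, as an engineer would, in place of code of your own. Each camera call takes 0.05 s, during which the arm holds its last target.

## Working session

There is one attempt and no reset: what is moved stays moved. The work goes in short steps, Python scripts to look and compute and a tool call to move; the robot and the scene stay as the last step left them, time stands still between calls to the robot, and variables do not carry over. Pictures are saved under pics/ and viewed, and the job is handed in when it is done.

Besides the shell and the picture viewer there is one more tool, called by a JSON object that holds its "op" and its "data", one argument or row to a line. step_arm: Moves the arm, as the interface text tells. Its arguments: {"type":"object","properties":{"moves":{"type":"array"}},"required":["moves"]}

```bash
mkdir -p pics; python3 - <<'E'
from bench import ctrl
import cv2, numpy as np, pickle
s=ctrl.state(); print(s['t'],s['tool_pos'],s['eef_rot'],s['gripper_width'],ctrl.grasp_offset)
for n in ['top','side']:
    c=ctrl.camera(n); pickle.dump(c,open(f'{n}0.pkl','wb'))
    cv2.imwrite(f'pics/{n}0.png',c['pixels'][:,:,::-1]); print(n,c['camera_matrix'],c['k1'],c['view'])
E
```

```text
0.0 [ 0.20794546 -0.50897243  0.30214217] [[-2.43214202e-04  3.78143740e-01 -9.25746862e-01]
 [ 1.38346084e-03 -9.25745876e-01 -3.78143701e-01]
 [-9.99999013e-01 -1.37270445e-03 -2.97992511e-04]] 0.0879854896029767 0.0453
top [[440.60809977   0.         282.30122314]
 [  0.         440.60809977 209.12704224]
 [  0.           0.           1.        ]] -0.02815902345295629 [[-0.02028355 -0.99970578  0.01330175  0.15625871]
 [-0.9914777   0.01840056 -0.12897052  0.55654004]
 [ 0.12868781 -0.01580437 -0.99155921  0.9385707 ]
 [ 0.          0.          0.          1.        ]]
side [[509.26237145   0.         274.72968505]
 [  0.         509.26237145 206.61861506]
 [  0.           0.           1.        ]] -0.020196511429557158 [[-0.78346925 -0.6210437  -0.02192404  0.53657679]
 [-0.3013408   0.41053372 -0.86061361  0.20070756]
 [ 0.54347922 -0.66765769 -0.50878635  0.77239552]
 [ 0.          0.          0.          1.        ]]
```

View pics/top0.png

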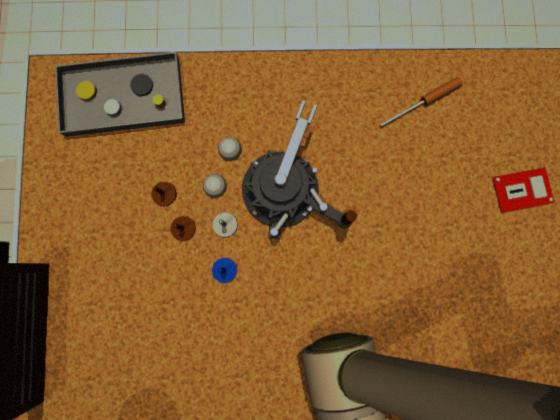

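View pics/side0.png

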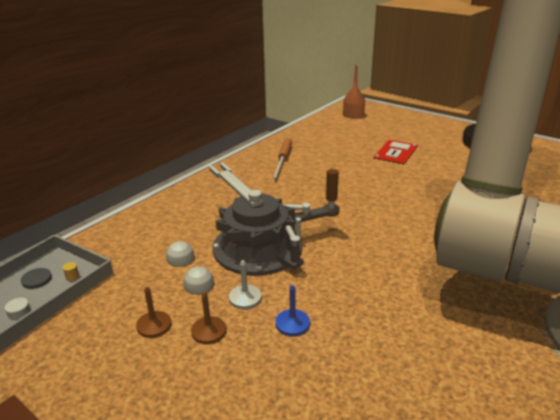

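```bash
cat > h.py <<'E'
import numpy as np, cv2, pickle
def ray(c,u,v):
    K=c['camera_matrix'];D=np.array([c['k1'],0,0,0,0.])
    p=cv2.undistortPoints(np.array([[[u,v]]],float),K,D)[0,0]
    V=c['view'];R=V[:3,:3];o=-R.T@V[:3,3]
    return o,R.T@np.array([p[0],p[1],1.])
def onz(c,u,v,z):
    o,d=ray(c,u,v); return o+d*(z-o[2])/d[2]
E
python3 - <<'E'
from h import *
c=pickle.load(open('top0.pkl','rb'));s=pickle.load(open('side0.pkl','rb'))
im=c['pixels'];cv2.imwrite('pics/t_crop.png',cv2.resize(im[90:290,190:370][:,:,::-1],None,fx=3,fy=3,interpolation=cv2.INTER_CUBIC))
cv2.imwrite('pics/s_crop.png',cv2.resize(s['pixels'][150:350,130:370][:,:,::-1],None,fx=3,fy=3,interpolation=cv2.INTER_CUBIC))
ax=onz(c,282,180,.125)
for n,u,v,z in [('ax',282,180,.125),('armtip',306,110,.112),('dome1',229,148,.02),('dome2',214,185,.02),('spin',225,225,.004),('grip',349,216,.137),('blue',225,270,.004),('br1',163,194,.004),('br2',183,228,.004)]:
    p=onz(c,u,v,z);d=p-ax;print(n,p.round(3),np.hypot(*d[:2]).round(3),np.degrees(np.arctan2(d[1],d[0])).round(1))
hsv=cv2.cvtColor(im,cv2.COLOR_RGB2HSV)
def pts(c):
    V=c['view'];H,W=c['range_z'].shape;uv=np.stack(np.meshgrid(np.arange(W),np.arange(H)),-1).reshape(-1,1,2).astype(float)
    p=cv2.undistortPoints(uv,c['camera_matrix'],np.array([c['k1'],0,0,0,0.]))[:,0]
    z=c['range_z'].reshape(-1);P=np.c_[p*z[:,None],z];return ((P-V[:3,3])@V[:3,:3]).reshape(H,W,3)
P=pts(c);Q=pts(s)
print('top grip',P[210:222:3,343:355:3,:].round(3).tolist())
m=Q[172:198,326:338].reshape(-1,3);print('side grip',np.median(m,0),m[::20].round(3))
E
```

```text
ax [0.607 0.146 0.125] 0.0 0.0
armtip [0.758 0.093 0.112] 0.16 -19.5
dome1 [0.704 0.264 0.02 ] 0.153 50.5
dome2 [0.619 0.298 0.02 ] 0.152 85.5
spin [0.53  0.276 0.004] 0.151 120.9
grip [0.53  0.015 0.137] 0.152 -120.5
blue [0.428 0.276 0.004] 0.221 144.0
br1 [0.603 0.417 0.004] 0.271 90.8
br2 [0.525 0.371 0.004] 0.239 110.2
top grip [[[0.559, 0.006, 0.001], [0.559, -0.001, 0.0], [0.56, -0.009, -0.005], [0.559, -0.015, 0.0]], [[0.546, 0.015, 0.056], [0.537, 0.02, 0.133], [0.536, 0.016, 0.139], [0.536, 0.01, 0.139]], [[0.534, 0.022, 0.1], [0.53, 0.022, 0.139], [0.53, 0.016, 0.138], [0.53, 0.009, 0.137]], [[0.528, 0.022, 0.101], [0.524, 0.021, 0.136], [0.524, 0.016, 0.139], [0.524, 0.01, 0.138]]]
side grip [0.52322868 0.02266419 0.10987132] [[0.539 0.02  0.132]
 [0.522 0.018 0.134]
 [0.526 0.026 0.132]
 [0.538 0.021 0.122]
 [0.518 0.023 0.126]
 [0.526 0.025 0.121]
 [0.536 0.023 0.112]
 [0.52  0.02  0.114]
 [0.526 0.025 0.11 ]
 [0.535 0.024 0.102]
 [0.521 0.018 0.102]
 [0.525 0.025 0.099]
 [0.535 0.023 0.09 ]
 [0.52  0.019 0.091]
 [0.523 0.028 0.09 ]
 [0.533 0.026 0.081]]
```

View pics/t_crop.png

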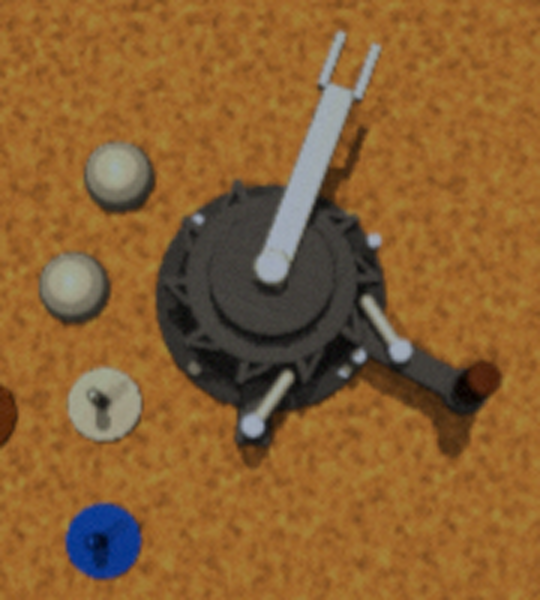

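View pics/s_crop.png

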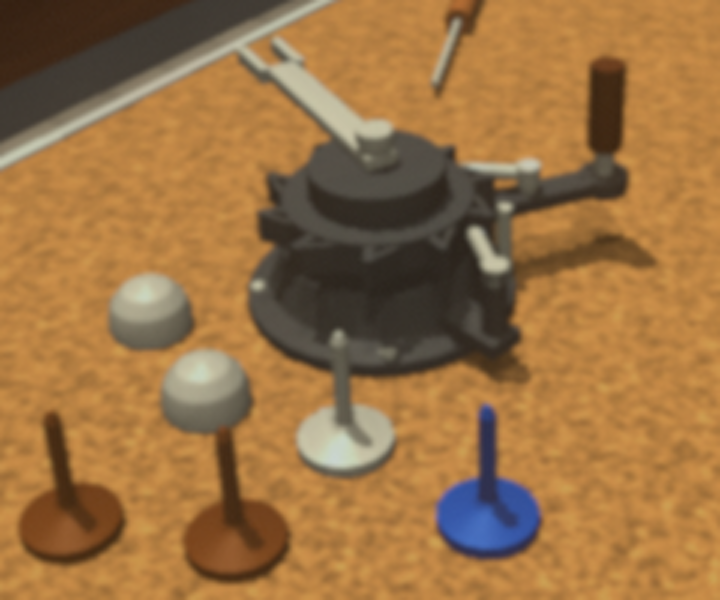

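Candidates for the spindle in the top view:
- pale steel foot with a pin at (225,224)
- blue at (225,270)
- brown at (163,194) and (183,228)
- chrome domes at (229,148) and (214,185)

I choose the steel one at (225,224). The crops confirm a slender steel pin on a pale foot. It lies about 144° from the arm (bearings −23° and +121°), so it needs 4 strokes. The crank grip is at (349,216), which puts it at (0.530, 0.015) m. The axis is near (0.611, 0.150).

I'll move above the grip with the jaws open, then descend.

{"op": "step_arm", "data": {
  "moves": [
    [20,-364,-496,-1.009,0,0,0],
    [20,-364,-496,-1.009,0,0,0],
    [20,-364,-496,-1.009,0,0,0],
    [20,-364,-496,-1.009,0,0,0],
    [20,-364,-496,-1.009,0,0,0],
    [20,-364,-496,-1.009,0,0,0],
    [20,-364,-496,-1.009,0,0,0],
    [20,-364,-496,-1.009,0,0,0],
    [20,-364,-496,-1.009,0,0,0],
    [20,-364,-496,-1.009,0,0,0]
  ]
}}

```text
t: 1.1
tool_pos: [0.4697, -0.081, 0.2864]
eef_rot: [[-0.0, 0.985, -0.173], [0.001, -0.173, -0.985], [-1.0, -0.001, -0.001]]
force: [0.4, 0.0, -0.6]
gripper_width: 0.088
```

{"op": "step_arm", "data": {
  "moves": [
    [20,43,-105,0,0,0,0],
    [20,43,-105,0,0,0,0],
    [20,43,-105,0,0,0,0],
    [20,43,-105,0,0,0,0],
    [20,43,-105,0,0,0,0],
    [20,43,-105,0,0,0,0],
    [20,43,-105,0,0,0,0],
    [20,43,-105,0,0,0,0],
    [20,43,-105,0,0,0,0],
    [20,43,-105,0,0,0,0]
  ]
}}

```text
t: 2.1
tool_pos: [0.5301, 0.0148, 0.2666]
eef_rot: [[-0.0, 0.985, -0.174], [0.001, -0.174, -0.985], [-1.0, -0.0, -0.001]]
force: [-0.0, -0.2, -0.4]
gripper_width: 0.0882
```

```bash
python3 - <<'E'
from h import *
from bench import ctrl
s=ctrl.state();w=ctrl.camera('wrist')
cv2.imwrite('pics/w1.png',w['pixels'][:,:,::-1])
T=np.eye(4);T[:3,:3]=s['eef_rot'];T[:3,3]=s['tool_pos'];w['view']=np.linalg.inv(T@w['hand_eye'])
pickle.dump(w,open('w1.pkl','wb'));print(s['tool_pos'],w['hand_eye'].round(3))
hsv=cv2.cvtColor(w['pixels'],cv2.COLOR_RGB2HSV)
V=w['view'];H,W=w['range_z'].shape;uv=np.stack(np.meshgrid(np.arange(W),np.arange(H)),-1).reshape(-1,1,2).astype(float)
p=cv2.undistortPoints(uv,w['camera_matrix'],np.array([w['k1'],0,0,0,0.]))[:,0]
z=w['range_z'].reshape(-1);P=(np.c_[p*z[:,None],z]-V[:3,3])@V[:3,:3]
m=(P[:,2]>.128)&(P[:,2]<.15)&(abs(P[:,0]-.53)<.04)&(abs(P[:,1]-.015)<.04)
q=P[m];print(m.sum(),q.min(0),q.max(0),np.median(q,0)); iz=np.where(m.reshape(H,W));print([ (a.min(),a.max()) for a in iz])
E
```

```text
[0.53012767 0.01475173 0.26661346] [[-0.    -0.303  0.953 -0.083]
 [ 1.    -0.     0.     0.001]
 [ 0.     0.953  0.303 -0.078]
 [ 0.     0.     0.     1.   ]]
866 [5.18866835e-01 4.93677727e-04 1.28004306e-01] [0.54252106 0.02341073 0.14004008] [0.530984   0.01349318 0.13765024]
[(np.int64(215), np.int64(248)), (np.int64(260), np.int64(292))]
```

View pics/w1.png

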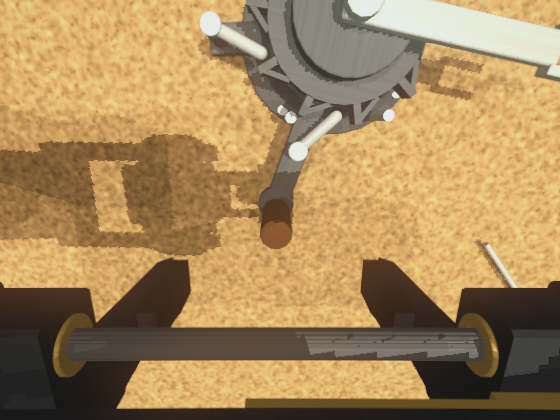

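The wrist view shows the grip's brown top at (276,232), between the jaws and centred to about 2 mm. I'll descend and then half close to form a loose cage.

{"op": "step_arm", "data": {
  "moves": [
    [50,1,1,0,0,0,0],
    [90,1,1,0,0,0,0],
    [113,1,1,0,0,0,0],
    [113,1,1,0,0,0,0],
    [113,1,1,0,0,0,0],
    [113,1,1,0,0,0,0.6],
    [113,1,1,0,0,0,0.6],
    [113,1,1,0,0,0,0.6],
    [113,1,1,0,0,0,0.6],
    [113,1,1,0,0,0,0.6]
  ]
}}

```text
t: 3.15
tool_pos: [0.531, 0.0138, 0.1538]
eef_rot: [[0.0, 0.985, -0.173], [0.001, -0.173, -0.985], [-1.0, -0.0, -0.001]]
force: [0.5, 0.1, 0.1]
gripper_width: 0.0498
```

```bash
cat > look.py <<'E'
from h import *
from bench import ctrl
import sys
n=sys.argv[1]
s=ctrl.state();print(s['t'],s['tool_pos'],s['force'],s['gripper_width'])
c=ctrl.camera('top');d=ctrl.camera('side')
pickle.dump(c,open(n+'t.pkl','wb'))
a=cv2.resize(c['pixels'][80:300,180:400],(600,600),interpolation=cv2.INTER_CUBIC)
cv2.imwrite(f'pics/{n}t.png',a[:,:,::-1])
cv2.imwrite(f'pics/{n}s.png',d['pixels'][:,:,::-1])
E
python3 look.py a
```

```text
3.15 [0.5309629  0.01382029 0.15383766] [0.5171997  0.09233833 0.07475147] 0.049821439874363486
```

View pics/as.png

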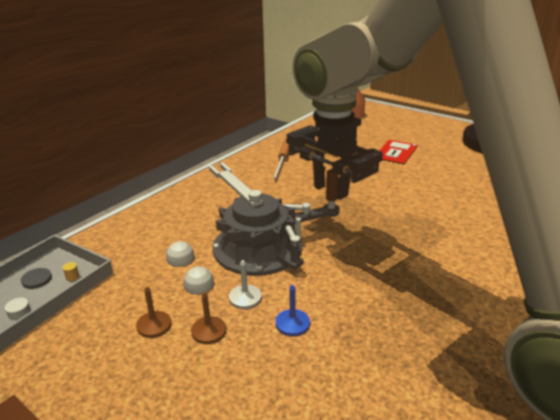

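{"op": "step_arm", "data": {
  "moves": [
    [0,6,1,0,0,0,0.6],
    [0,16,4,0,0,0,0.6],
    [0,28,7,0,0,0,0.6],
    [0,39,9,0,0,0,0.6],
    [0,51,10,0,0,0,0.6],
    [0,62,10.5,0,0,0,0.6],
    [0,74,10,0,0,0,0.6],
    [0,86,9,0,0,0,0.6],
    [0,97,7,0,0,0,0.6],
    [0,106,5,0,0,0,0.6]
  ]
}}

```text
t: 4.25
tool_pos: [0.6347, -0.0105, 0.153]
eef_rot: [[-0.003, 0.985, -0.174], [0.0, -0.174, -0.985], [-1.0, -0.003, 0.0]]
force: [-5.7, -3.4, 0.4]
gripper_width: 0.0352
```

```bash
python3 look.py b
```

```text
4.25 [ 0.63471347 -0.01046261  0.15295142] [-5.74742558 -3.42996929  0.44699126] 0.03523546786267119
```

View pics/bs.png

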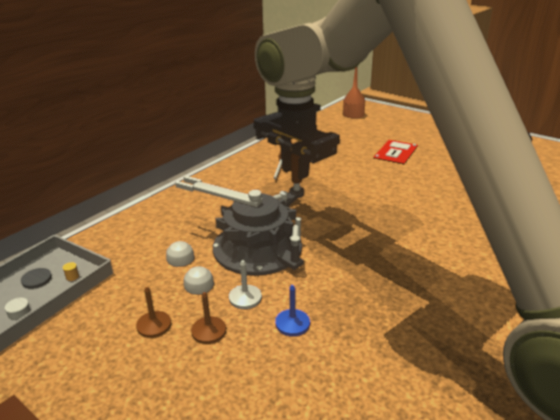

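View pics/bt.png

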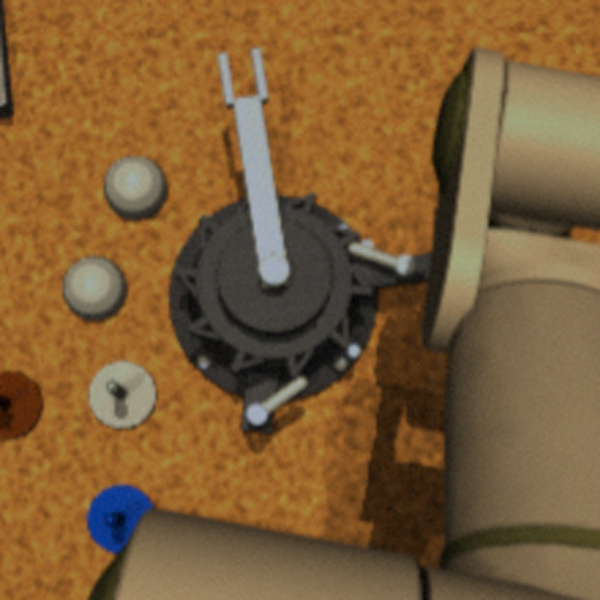

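The top view shows the arm now pointing at about (250,80) in the crop, so the drum has turned roughly 30° and the push force is about 7 N. I'll push on to the stop.

{"op": "step_arm", "data": {
  "moves": [
    [0,4,-1,0,0,0,0.6],
    [0,7,-2,0,0,0,0.6],
    [0,10,-3,0,0,0,0.6],
    [0,12,-4,0,0,0,0.6],
    [0,14,-5,0,0,0,0.6],
    [0,15,-5,0,0,0,0.6],
    [0,16,-5,0,0,0,0.6],
    [0,17,-6,0,0,0,0.6],
    [0,17,-6,0,0,0,0.6],
    [0,17,-6,0,0,0,0.6]
  ]
}}

```text
t: 5.35
tool_pos: [0.6506, -0.0081, 0.1526]
eef_rot: [[-0.009, 0.985, -0.174], [-0.0, -0.174, -0.985], [-1.0, -0.009, 0.002]]
force: [-18.5, -5.9, 6.5]
gripper_width: 0.0353
```

{"op": "step_arm", "data": {
  "moves": [
    [1,-12,3,0,0,0,0.6],
    [1,-24,6,0,0,0,0.6],
    [1,-37,8.5,0,0,0,0.6],
    [1,-50,9.5,0,0,0,0.6],
    [1,-63,10,0,0,0,0.6],
    [1,-76,9.5,0,0,0,0.6],
    [1,-89,8,0,0,0,0.6],
    [1,-102,5,0,0,0,0.6],
    [1,-114,2,0,0,0,0.6],
    [1,-124,0,0,0,0,0.6]
  ]
}}

```text
t: 6.35
tool_pos: [0.5283, 0.0137, 0.1529]
eef_rot: [[-0.008, 0.985, -0.174], [0.0, -0.174, -0.985], [-1.0, -0.008, 0.001]]
force: [0.0, 0.1, -0.2]
gripper_width: 0.0353
```

```bash
python3 look.py c
```

```text
6.35 [0.52829846 0.01365592 0.152891  ] [ 0.03916742  0.14819461 -0.17811262] 0.03528580995935905
```

View pics/ct.png

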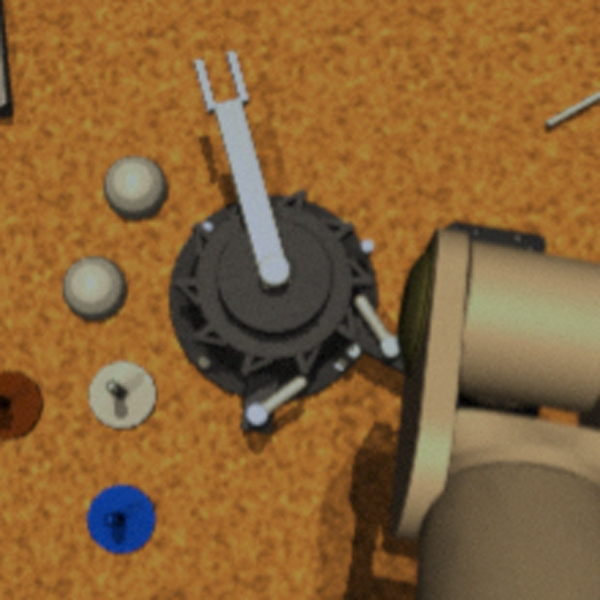

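View pics/cs.png

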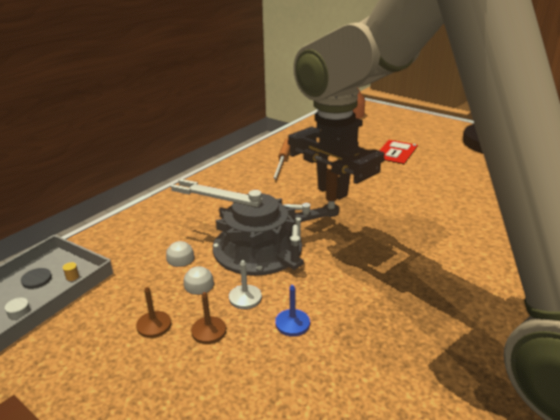

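The first stroke took: the arm stepped one tooth anticlockwise and the crank is back. Second stroke.

{"op": "step_arm", "data": {
  "moves": [
    [0,9,1,0,0,0.008,0.6],
    [0,21,4,0,0,0.008,0.6],
    [0,33,7,0,0,0.008,0.6],
    [0,45,9,0,0,0.008,0.6],
    [0,57,10,0,0,0.008,0.6],
    [0,69,10.5,0,0,0.008,0.6],
    [0,81,10,0,0,0.008,0.6],
    [0,93,8.5,0,0,0.008,0.6],
    [0,105,6,0,0,0.008,0.6],
    [0,114,4,0,0,0.008,0.6]
  ]
}}

```text
t: 7.45
tool_pos: [0.6403, -0.0109, 0.1515]
eef_rot: [[-0.003, 0.985, -0.174], [-0.002, -0.174, -0.985], [-1.0, -0.003, 0.003]]
force: [-6.3, -2.6, 3.1]
gripper_width: 0.0353
```

{"op": "step_arm", "data": {
  "moves": [
    [0,3,-1,0,0,0,0.6],
    [0,6,-2,0,0,0,0.6],
    [0,8,-3,0,0,0,0.6],
    [0,10,-4,0,0,0,0.6],
    [0,11,-4,0,0,0,0.6],
    [0,12,-4,0,0,0,0.6],
    [0,13,-4,0,0,0,0.6],
    [0,13.5,-4,0,0,0,0.6],
    [0,14,-4,0,0,0,0.6],
    [0,14,-4,0,0,0,0.6]
  ]
}}

```text
t: 8.45
tool_pos: [0.6515, -0.0098, 0.151]
eef_rot: [[-0.015, 0.985, -0.173], [-0.002, -0.174, -0.985], [-1.0, -0.014, 0.005]]
force: [-25.9, -2.7, 11.9]
gripper_width: 0.0355
```

{"op": "step_arm", "data": {
  "moves": [
    [0,-12,1,0,0,0.014,0.6],
    [0,-24,4,0,0,0.014,0.6],
    [0,-37,6.5,0,0,0.014,0.6],
    [0,-50,8,0,0,0.014,0.6],
    [0,-63,8.5,0,0,0.014,0.6],
    [0,-76,8,0,0,0.014,0.6],
    [0,-89,6.5,0,0,0.014,0.6],
    [0,-102,4,0,0,0.014,0.6],
    [0,-114,0,0,0,0.014,0.6],
    [0,-124,-2,0,0,0.014,0.6]
  ]
}}

```text
t: 9.45
tool_pos: [0.53, 0.0137, 0.1528]
eef_rot: [[-0.0, 0.985, -0.174], [-0.005, -0.174, -0.985], [-1.0, 0.001, 0.005]]
force: [0.3, -0.3, -0.7]
gripper_width: 0.0353
```

```bash
python3 look.py d
```

```text
9.45 [0.52996884 0.01374926 0.15282586] [ 0.34520813 -0.33976588 -0.67030255] 0.03527768969172644
```

View pics/dt.png

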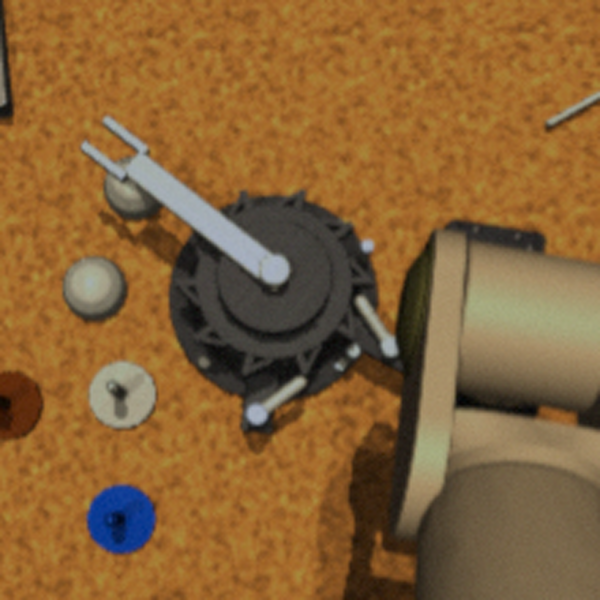

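The arm now stands over the first dome, at crop (133,185). That leaves two strokes.

{"op": "step_arm", "data": {
  "moves": [
    [0,8,1,0,0,0,0.6],
    [0,20,4,0,0,0,0.6],
    [0,32,7,0,0,0,0.6],
    [0,44,9,0,0,0,0.6],
    [0,56,10,0,0,0,0.6],
    [0,68,10.5,0,0,0,0.6],
    [0,80,10,0,0,0,0.6],
    [0,92,8.5,0,0,0,0.6],
    [0,103,6,0,0,0,0.6],
    [0,112,4,0,0,0,0.6]
  ]
}}

```text
t: 10.55
tool_pos: [0.6397, -0.0106, 0.1523]
eef_rot: [[-0.004, 0.985, -0.174], [-0.005, -0.174, -0.985], [-1.0, -0.003, 0.006]]
force: [-6.0, -3.1, 1.3]
gripper_width: 0.0353
```

{"op": "step_arm", "data": {
  "moves": [
    [0,3,-1,0,0,0,0.6],
    [0,6,-2,0,0,0,0.6],
    [0,8,-3,0,0,0,0.6],
    [0,10,-4,0,0,0,0.6],
    [0,11,-4,0,0,0,0.6],
    [0,12,-4,0,0,0,0.6],
    [0,13,-4,0,0,0,0.6],
    [0,13.5,-4,0,0,0,0.6],
    [0,14,-4,0,0,0,0.6],
    [0,14,-4,0,0,0,0.6]
  ]
}}

```text
t: 11.55
tool_pos: [0.6514, -0.0094, 0.1517]
eef_rot: [[-0.015, 0.985, -0.173], [-0.005, -0.173, -0.985], [-1.0, -0.014, 0.008]]
force: [-23.5, -1.6, 10.0]
gripper_width: 0.0354
```

{"op": "step_arm", "data": {
  "moves": [
    [0,-12,1,0,0,0.014,0.6],
    [0,-24,4,0,0,0.014,0.6],
    [0,-37,6.5,0,0,0.014,0.6],
    [0,-50,8,0,0,0.014,0.6],
    [0,-63,8.5,0,0,0.014,0.6],
    [0,-76,8,0,0,0.014,0.6],
    [0,-89,6.5,0,0,0.014,0.6],
    [0,-102,4,0,0,0.014,0.6],
    [0,-114,0,0,0,0.014,0.6],
    [0,-124,-2,0,0,0.014,0.6]
  ]
}}

```text
t: 12.55
tool_pos: [0.5299, 0.014, 0.1534]
eef_rot: [[-0.0, 0.985, -0.173], [-0.008, -0.173, -0.985], [-1.0, 0.001, 0.008]]
force: [-0.4, -0.6, -0.4]
gripper_width: 0.0353
```

```bash
python3 look.py e
```

```text
12.55 [0.52992098 0.01399968 0.15339694] [-0.39994487 -0.61902078 -0.40135448] 0.03533820381080152
```

View pics/et.png

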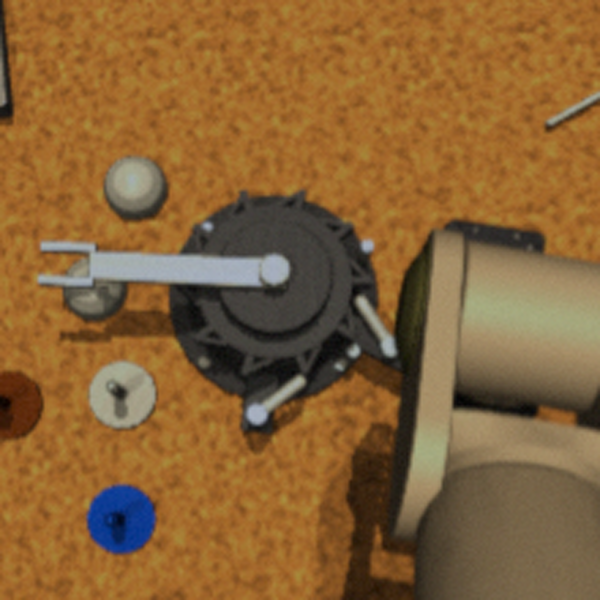

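The arm is over the second dome. Fourth and last stroke.

{"op": "step_arm", "data": {
  "moves": [
    [0,8,1,0,0,0,0.6],
    [0,20,4,0,0,0,0.6],
    [0,32,7,0,0,0,0.6],
    [0,44,9,0,0,0,0.6],
    [0,56,10,0,0,0,0.6],
    [0,68,10.5,0,0,0,0.6],
    [0,80,10,0,0,0,0.6],
    [0,92,8.5,0,0,0,0.6],
    [0,103,6,0,0,0,0.6],
    [0,112,4,0,0,0,0.6]
  ]
}}

```text
t: 13.65
tool_pos: [0.6397, -0.0103, 0.1529]
eef_rot: [[-0.004, 0.985, -0.173], [-0.009, -0.174, -0.985], [-1.0, -0.002, 0.009]]
force: [-5.8, -1.4, 1.0]
gripper_width: 0.0354
```

{"op": "step_arm", "data": {
  "moves": [
    [0,3,-1,0,0,0,0.6],
    [0,6,-2,0,0,0,0.6],
    [0,8,-3,0,0,0,0.6],
    [0,10,-4,0,0,0,0.6],
    [0,11,-4,0,0,0,0.6],
    [0,12,-4,0,0,0,0.6],
    [0,13,-4,0,0,0,0.6],
    [0,13.5,-4,0,0,0,0.6],
    [0,14,-4,0,0,0,0.6],
    [0,14,-4,0,0,0,0.6]
  ]
}}

```text
t: 14.65
tool_pos: [0.6513, -0.0091, 0.1523]
eef_rot: [[-0.015, 0.985, -0.173], [-0.008, -0.173, -0.985], [-1.0, -0.013, 0.011]]
force: [-23.7, -1.9, 9.9]
gripper_width: 0.0352
```

{"op": "step_arm", "data": {
  "moves": [
    [0,-12,1,0,0,0.014,0.6],
    [0,-24,4,0,0,0.014,0.6],
    [0,-37,6.5,0,0,0.014,0.6],
    [0,-50,8,0,0,0.014,0.6],
    [0,-63,8.5,0,0,0.014,0.6],
    [0,-76,8,0,0,0.014,0.6],
    [0,-89,6.5,0,0,0.014,0.6],
    [0,-102,4,0,0,0.014,0.6],
    [0,-114,0,0,0,0.014,0.6],
    [0,-124,-2,0,0,0.014,0.6]
  ]
}}

```text
t: 15.65
tool_pos: [0.5299, 0.0143, 0.154]
eef_rot: [[-0.0, 0.985, -0.173], [-0.011, -0.173, -0.985], [-1.0, 0.002, 0.011]]
force: [-0.5, 0.7, -0.3]
gripper_width: 0.0354
```

```bash
python3 look.py f
```

```text
15.65 [0.52991412 0.01426545 0.15396789] [-0.49591211  0.71892776 -0.29445037] 0.03537685351135661
```

View pics/ft.png

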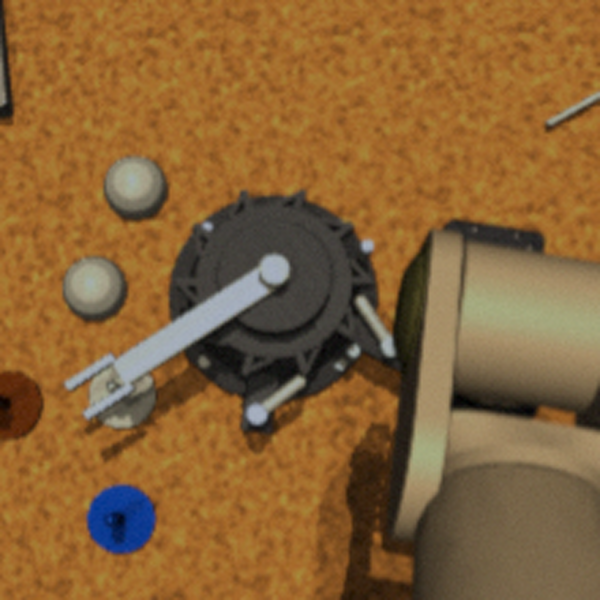

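The arm is over the steel spindle and the crank is home. I'll open the jaws and go straight up.

{"op": "step_arm", "data": {
  "moves": [
    [0,0,0,0,0,0,0.3],
    [0,0,0,0,0,0,0.3],
    [0,0,0,0,0,0,0.3],
    [0,0,0,0,0,0,0.3],
    [-30,0,0,0,0,0,0.3],
    [-70,0,0,0,0,0,0.3],
    [-100,0,0,0,0,0,0.3],
    [-113,0,0,0,0,0,0.3],
    [-113,0,0,0,0,0,0.3],
    [-113,0,0,0,0,0,0.3]
  ]
}}

```text
t: 16.75
tool_pos: [0.5293, 0.0157, 0.2664]
eef_rot: [[-0.002, 0.985, -0.173], [-0.011, -0.173, -0.985], [-1.0, 0.0, 0.011]]
force: [0.1, 0.2, -0.1]
gripper_width: 0.0616
```

```bash
python3 look.py g; python3 - <<'E'
from h import *
from bench import ctrl
s=ctrl.state();w=ctrl.camera('wrist');cv2.imwrite('pics/w2.png',w['pixels'][:,:,::-1])
T=np.eye(4);T[:3,:3]=s['eef_rot'];T[:3,3]=s['tool_pos'];V=np.linalg.inv(T@w['hand_eye'])
H,W=w['range_z'].shape;uv=np.stack(np.meshgrid(np.arange(W),np.arange(H)),-1).reshape(-1,1,2).astype(float)
p=cv2.undistortPoints(uv,w['camera_matrix'],np.array([w['k1'],0,0,0,0.]))[:,0]
z=w['range_z'].reshape(-1);P=(np.c_[p*z[:,None],z]-V[:3,3])@V[:3,:3]
m=(P[:,2]>.128)&(P[:,2]<.15)&(abs(P[:,0]-.53)<.04)&(abs(P[:,1]-.015)<.04)
print('grip',m.sum(),np.median(P[m],0))
c=pickle.load(open('gt.pkl','rb'))
def f(x,y,h): return onz(c,180+x*220/600,80+y*220/600,h)
a=f(273,270,.125);b=f(121,374,.112);ax=np.array([.611,.150]);sp=onz(c,225,225,.004)
for A in (a[:2],ax):
    d=(b[:2]-a[:2]);d/=np.linalg.norm(d);r=sp[:2]-A;print(A,r@d,d[0]*r[1]-d[1]*r[0])
E
```

```text
16.75 [0.52934952 0.01567539 0.2663605 ] [ 0.07541465  0.20640749 -0.13121642] 0.06159706087269801
grip 877 [0.53085362 0.01365761 0.13759327]
[0.6092803  0.15005743] 0.14864239028510615 -0.0013280995070417273
[0.611 0.15 ] 0.14962509755769246 8.432954876626264e-05
```

View pics/w2.png

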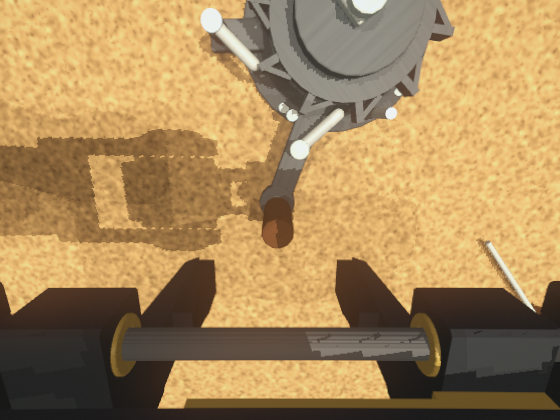

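The grip is back at (0.531, 0.014), where it began. The arm's centre line misses the spindle by about 1 mm, and the robot is clear of everything.

```bash
python3 -c "
from bench import ctrl
print(ctrl.hand_in())"
```

```text
the job is handed in; nothing more can be done
None
```

I worked the crank through four full strokes, leading it back to rest each time, and the gripper arm now stands over the steel spindle. The job is handed in. I held the grip in a loose cage between the fingers, and the wrist force rose to about 19–29 N at each far stop. That is well under the 120 N limit. The robot's clock read about 17 s of the 64 s at the end.

- **Drum:** the top camera showed the arm over the first bumper cap after stroke 2, over the second after stroke 3, and over the steel spindle after stroke 4. The spindle is about 149 mm out along the arm and within about 1.5 mm of its centre line.
- **Crank:** the wrist camera put the grip within about 0.2 mm of where it measured at the start, so it is back at rest.
- **Clear of everything:** the gripper was raised straight up off the crank, about 0.1 m above it, with no force reading.

No check failed. My first reading of the drum's axis put the crank grip 152 mm out instead of the stated 160 mm. I moved the axis about 5 mm before planning the stroke, and the spindle check above agrees with both values.

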